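# Level the two-pan balance with the steel vessels

## Robot

A 6-joint arm with a two-finger parallel gripper is mounted at the origin on the work surface. World frame = base frame: x ahead of the robot, y to its left, z up, the work surface at z = 0. Lengths are in mm, angles in rad, forces in N, time in s.
With the tool pointing down it reaches from about 275 to 1000 mm from the base axis. Payload 8.4 kg.
Tool frame: the origin (TCP) lies between the finger pads; the fingertips stand r.finger_overhang ahead of it and the grasp point (between the pads) is the TCP (r.finger_overhang is the distance from the TCP to the fingertips, in mm); z points along the fingers, y is the line along which they close (so a half turn about z gives the same grasp; the last joint's range is limited). The gripper opens to 85 mm and grips with 20 to 120 N. Pads are 22 mm wide; open, the fingers measure 114 mm over their backs; the gripper's body (76 mm by 85 mm) begins 54 mm behind the grasp point. The pads swing forward as they close: fully open they stand 13 mm farther back than shut.
Start: joints at [-1.145, 0.353, 1.633, -0, 1.155, -0.002], TCP at [259.293, -568.679, 250.281] pointing down, gripper open.
Joint ranges: [-2.63, 2.63], [-0.92, 2.1], [0.06, 2.66], [-1.3, 4.44], [0, 2.69], [-3.02, 3.02]. Speed limits (rad/s): [2.22, 2.22, 2.79, 3.14, 3.14, 3.14].

## Interface

Orientations are given as [roll, pitch, yaw] about the fixed x, y, z axes, in that order (R = Rz(yaw) Ry(pitch) Rx(roll)).
In Python, from rig import r, cams, sign_off gives the robot as it stands.
- The arm moves only by the shell command python3 -m crank 'ROWS' [FORCE]. ROWS is JSON, a list of rows, each a list of 7 numbers: the shift along the tool's x, y, z in m, then the turn, a rotation vector about the tool's x, y, z in rad, then the closure, from 0 (fully open) to 1 (shut). In form: [[dx, dy, dz, ax, ay, az, gripper], ...]. A call has 1 to 5 rows; each row is the pose to reach, as a shift and turn from the pose commanded when the call began, along the tool's axes at that moment; what a row does not reach only later rows make up. A row lasts 1/10 s, in which the tool goes at most 50 mm and 8.59 degrees, less where a joint would pass 70% of its speed; a pose out of reach is approached as far as the arm can. A call with a gripper value outside its range is refused whole. The fingers move at their own pace and stop on an object; FORCE is the grip in N (left out, the last holds). Time passes only in rows, so rows that repeat a pose let the fingers close. It gives the time, the measured TCP pose, the force, the opening and the grip force at its end, in the units of the state.
- r.sense(): the state, without advancing time (a new reading comes with each control period).
- cams.grab_frame(name): name is "scene" or "top" or "wrist"; returns a dict with "image" (384x512x3 uint8, red, green, blue), "fx", "fy", "cx", "cy" (pixels), "position" and "orientation" of the camera in the world. Camera axes: x right, y down, z forward; pixel columns grow to the right and rows downward; lengths in mm; the calibration is good to about 2 mm. A picture is of the moment at which its call begins. There is no depth.
- sign_off(): hands the job in; it is judged then, once.
The state is a dict: "clock": time; "qpos": joint angles; "qvel": joint speeds; "joint_efforts": joint torques, N m; "eef_pos": TCP position; "tcp_rot": TCP orientation; "contact_force": force on the tool from outside, world axes, zero at the start; "wrist_torque": the same for the moment, N m; "opening": opening from 0.0 (shut) to 1.0 (fully open); "grasp_force": force on a finger pad.
Only numpy, scipy, OpenCV 4.12 (cv2) and the standard library are available. Lean on these libraries where they do the work, as an engineer would, in place of code of your own. Each camera call takes 0.05 s, during which the arm holds its last target. There are 200 camera calls.

## Task

The balance pan with three steel vessels has sunk: move the one vessel that will level the two pans (a tall one weighs twice a short one) into the empty socket of the other pan. That socket block sits loosely in its bay, so feel for its hole gently without bearing down on the pan (15 N would damage it), let the vessel stand fully home, and let go so that both pans come to rest level; leave the dropper bottle, the flask and the beaker where they are.

Things in the scene. Friction and masses are not known exactly. Their poses are not given: they have to be found in the camera images.
- balance: low white housing of a two-pan balance, 170 (x) x 360 (y) x 50 mm high, fixed. Origin: centre of its underside. The pans stand above it, 105 mm to either side along its y axis; a dropper bottle stands on it between them. A vessel home in a socket has its origin 84 mm above this origin plus that pan's joint reading. Both pans weigh the same without vessels.
- standA: collar under the pan with three sockets, which may be on either side and sinks as the run begins. Origin on the housing's top under the pan's centre; axes parallel to the housing's. The pan is a steel tray 200 (x) x 66 mm, its floor 34 mm above this origin when level, with fixed socket blocks at x = -65, 0, +65 mm; all three hold a vessel.
- standB: collar under the other pan (light, it rises); same frame and tray. It carries a fixed socket block at x = -65 mm (holding a vessel), a dark steel tare block in the middle, 58 (y) x 46 x 28 mm high, and a loose empty socket block near x = +65 mm, in a bay.
- sockA (a point): centre of the mouth of the middle socket on the three-socket pan. Socket blocks are grey plastic, 44 x 44 x 28 mm high, with a round 32 mm hole, 1.5 mm chamfer at the mouth, through to the tray floor 28 mm below.
- bay (a point): middle of the bay of the loose empty socket block, at the height of the block's upper face; moves with the pan. NOT the hole's centre: the block stands up to 7.5 mm off in x and up to 7.5 mm in y (the stand's axes), differently each time, so the hole must be felt for (or seen). It does not turn or lift, and shifts sideways only when pushed with over 4 N.
- panA (a joint): height of the three-socket pan above level, m: 0 level, -0.010 and +0.010 its stops. The pans are linked: one rises as much as the other sinks. 1.5 N (150 g) of difference moves them 10 mm, so between the stops a pan yields under a few newtons; at a stop it is rigid.
- panB (a joint): height of the two-socket pan above level, m; the opposite of the other pan. With a vessel taken off the heavy pan this pan still stands up by 7 to 10 mm; pressed down and let go, it rises again.
- large1: steel sample vessel: an upright straight cylinder of 30 mm diameter with a 2 mm chamfer round its foot and a black cap of 25 mm diameter, 18 mm high, on top; the tall kind, 110 mm high overall, about 240 g. Origin: centre of its underside, z up.
- large2: steel sample vessel: an upright straight cylinder of 30 mm diameter with a 2 mm chamfer round its foot and a black cap of 25 mm diameter, 18 mm high, on top; the tall kind, 110 mm high overall, about 240 g. Origin: centre of its underside, z up.
- small1: steel sample vessel: an upright straight cylinder of 30 mm diameter with a 2 mm chamfer round its foot and a black cap of 25 mm diameter, 18 mm high, on top; the short kind, 85 mm high overall, about 120 g (half a tall one). Origin: centre of its underside, z up.
- small2: steel sample vessel: an upright straight cylinder of 30 mm diameter with a 2 mm chamfer round its foot and a black cap of 25 mm diameter, 18 mm high, on top; the short kind, 85 mm high overall, about 120 g (half a tall one). Origin: centre of its underside, z up.
- dropper: bystander, to be left where it is: amber glass dropper bottle, 34 mm diameter, 68 mm high, on the housing between the pans. Origin: centre of its underside.
- flask: bystander, to be left where it is: conical glass flask, 80 mm diameter, 106 mm high. Origin: centre of its underside.
- beaker: bystander, to be left where it is: glass beaker, 72 mm diameter, 90 mm high. Origin: centre of its underside.

How it is judged:
By the outcome, as a careful person would: the job done as asked, in the order asked, and still so for the second after the job is handed in, with the robot touching nothing.
It also fails if it takes over 72 s, if anything falls off the work surface, if the arm or the gripper's body presses on something with over 40 N, if the wrist force passes 120 N, or if a joint passes its speed limit or range.

## Working session

There is one attempt and no reset: what is moved stays moved. The work goes in short steps, Python scripts to look and compute and a shell command to move; the robot and the scene stay as the last step left them, time stands still between calls to the robot, and variables do not carry over. Pictures are saved under pics/ and viewed, at most 11 in all, crops included, and the job is handed in when it is done.

```bash
ls; mkdir -p pics
cat > h.py <<'E'
import numpy as np, cv2
from rig import r, cams
from scipy.spatial.transform import Rotation as R
def snap(n,f):
    d=cams.grab_frame(n); cv2.imwrite('pics/'+f,cv2.cvtColor(np.asarray(d['image']),cv2.COLOR_RGB2BGR))
    np.save('pics/'+f+'.npy',{k:v for k,v in d.items() if k!='image'},allow_pickle=True); return d
def load(f): return np.load('pics/'+f+'.npy',allow_pickle=True).item()
def rot(d):
    o=np.array(d['orientation'],float)
    return o if o.shape==(3,3) else (R.from_euler('xyz',o).as_matrix() if o.size==3 else None)
def ray(d,u,v): return np.array(d['position'],float),rot(d)@np.array([(u-d['cx'])/d['fx'],(v-d['cy'])/d['fy'],1])
def atz(d,u,v,z):
    p,q=ray(d,u,v); return p+q*(z-p[2])/q[2]
def proj(d,P):
    c=rot(d).T@(np.array(P,float)-d['position']); return np.array([d['cx']+d['fx']*c[0]/c[2],d['cy']+d['fy']*c[1]/c[2]])
def tri(*obs):
    A=np.zeros((3,3));b=np.zeros(3)
    for d,u,v in obs:
        p,q=ray(d,u,v);q/=np.linalg.norm(q);M=np.eye(3)-np.outer(q,q);A+=M;b+=M@p
    return np.linalg.solve(A,b)
E
python3 - <<'E'
from h import *
ims=[snap(n,n+'0.png') for n in ('scene','top')]
for d in ims: print({k:v for k,v in d.items() if k!='image'})
a=np.hstack([d['image'] for d in ims]); print(a.shape)
for n in ('scene','top'):
    cv2.imwrite(f'pics/{n}0b.png',cv2.resize(cv2.imread(f'pics/{n}0.png'),(800,600),interpolation=cv2.INTER_CUBIC))
print(r.sense(), r.finger_overhang)
E
```

```text
pics
{'fx': 364.5247172418207, 'fy': 364.5247172418207, 'cx': 255.25875659141624, 'cy': 189.90418484933343, 'position': array([1096.75184556, -677.54834729,  848.90986614]), 'orientation': array([-2.29905045,  0.01668171,  0.66593747])}
{'fx': 366.15652495274446, 'fy': 366.15652495274446, 'cx': 256.35375500888796, 'cy': 189.53024972611314, 'position': array([ 349.47074957,    8.24945089, 1259.96887643]), 'orientation': array([-2.94582224, -0.01455875, -1.592664  ])}
(384, 1024, 3)
{'clock': 0.1, 'qpos': array([-1.14537857e+00,  3.53569491e-01,  1.63408289e+00, -3.03954873e-05,
        1.15518806e+00, -2.38598159e-03]), 'qvel': array([-0.00021701, -0.00038593, -0.00167959, -0.00046557,  0.00136766,
        0.00033064]), 'joint_efforts': array([ 9.41193975e-04, -6.06360626e+01, -3.42821324e+01, -5.75951822e-05,
        4.05794606e-03,  2.43952911e-05]), 'eef_pos': array([ 259.12531124, -568.29848182,  249.63271031]), 'tcp_rot': array([-3.14034480e+00,  2.48153382e-05,  4.27816040e-01]), 'contact_force': array([ 0.10743627, -0.50523353,  0.83892592]), 'wrist_torque': array([-0.01590628,  0.01796649,  0.0251887 ]), 'grasp_force': 0.0, 'opening': 0.9986210910444032} 19.0
```

View pics/scene0b.png

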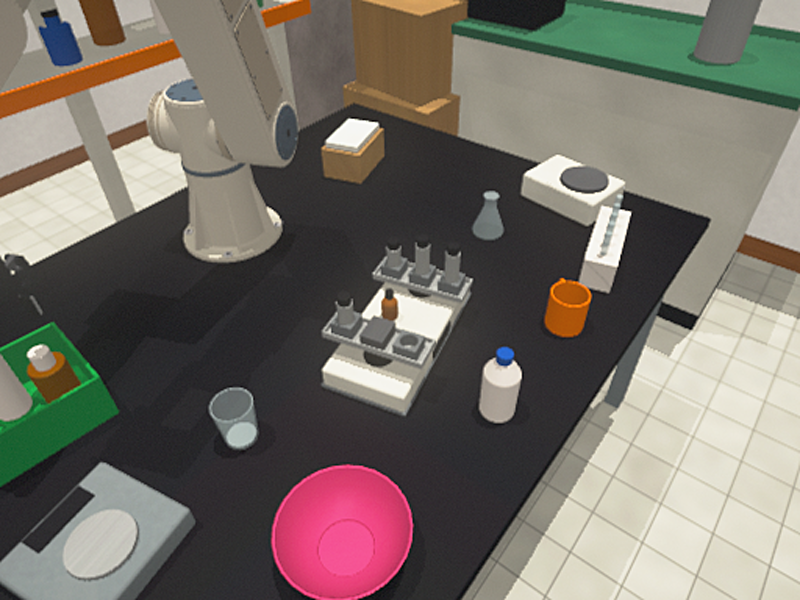

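View pics/top0b.png

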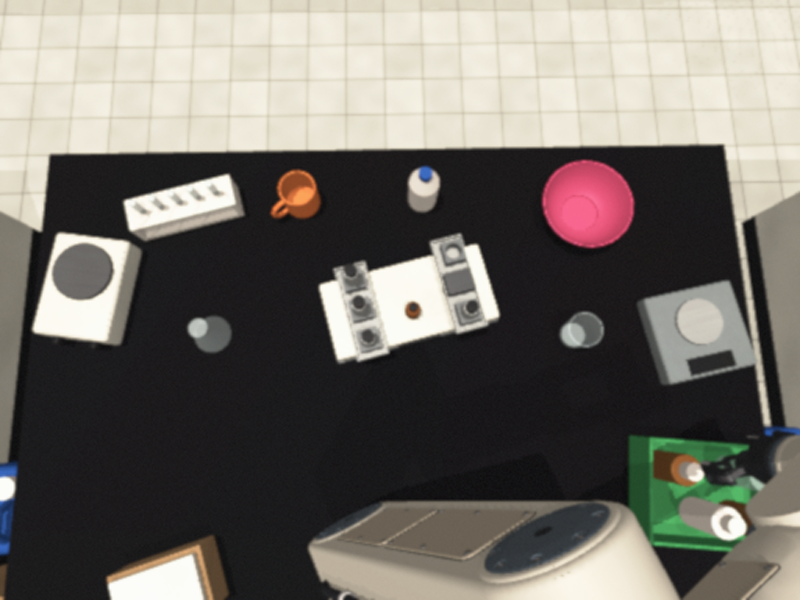

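The scene view shows the three-socket pan at about (420,270) and the light pan with the empty ring at (410,345). In the top view the heavy pan is at about (360,310), with the empty socket at (453,252). I'll enlarge both.

Run:
```python
import cv2,numpy as np
s=cv2.imread('pics/scene0.png')[145:265,195:315]; t=cv2.imread('pics/top0.png')[140:240,195:325]
cv2.imwrite('pics/sc.png',cv2.resize(s,None,fx=5,fy=5,interpolation=cv2.INTER_CUBIC))
cv2.imwrite('pics/tc.png',cv2.resize(t,None,fx=6,fy=6,interpolation=cv2.INTER_CUBIC))
```

```text
(no output)
```

View pics/sc.png

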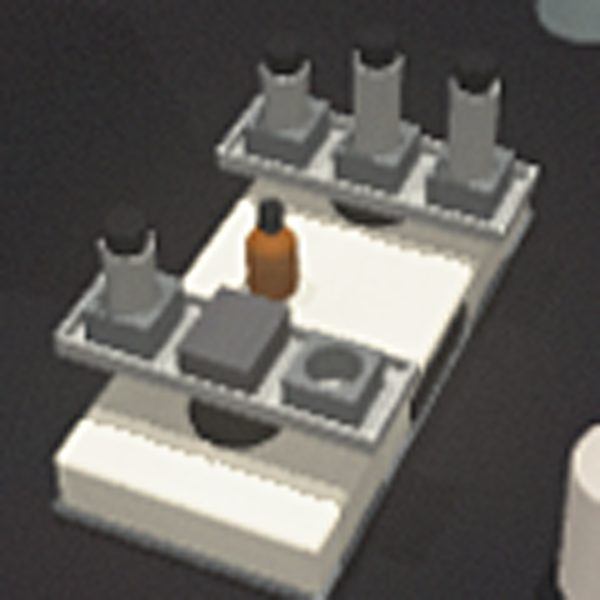

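View pics/tc.png

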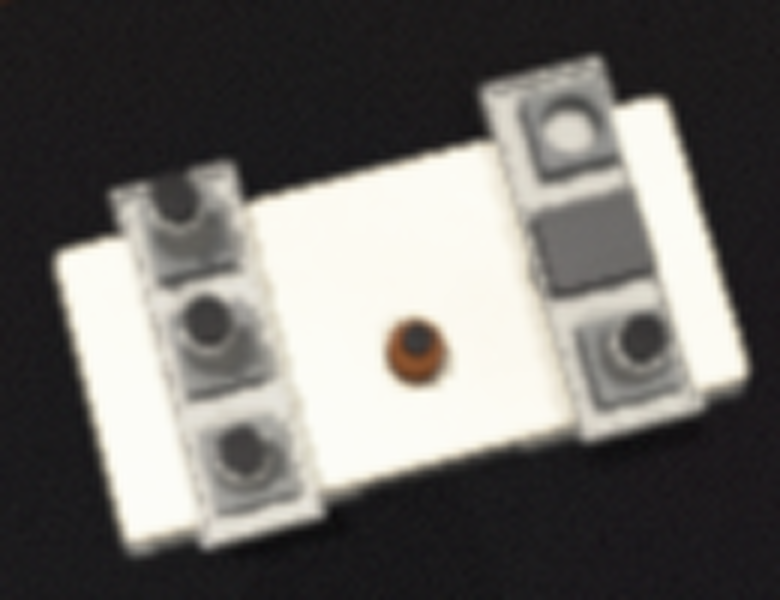

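Heavy pan: short vessel at the −x socket, tall ones in the middle and at +x. The light pan holds a short one. So a tall vessel has to move, giving 360/360, and I'll take the middle one. In the crops its cap is at (378,42) in scene and (208,318) in top; the empty mouth is at (331,365) and (571,130).

Run:
```python
from h import *
S=load('scene0.png');T=load('top0.png')
sp=lambda u,v:(S,195+u/5-.4,145+v/5-.4); tp=lambda u,v:(T,195+u/6-.4,140+v/6-.4)
pts={'Amid':((378,42),(208,318)),'Aend':((476,68),(178,195)),'Asm':((286,48),(245,447)),'Bsm':((128,218),(640,337)),'hole':((331,362),(571,128)),'drop':((270,205),(418,338)),'tareTop':((246,316),(592,240))}
P={}
for k,(a,b) in pts.items():
    P[k]=tri(sp(*a),tp(*b)); print(k,P[k].round(1))
v=P['Aend']-P['Asm']; print('yaw of x axis',np.degrees(np.arctan2(v[1],v[0])))
# housing top corners at z=50 in top
for c in ((55,250),(135,552),(663,97),(748,385)): print(atz(*tp(*c),50).round(1))
```

```text
Amid [555.3  69.1 180. ]
Aend [618.8  83.7 179.7]
Asm [493.5  52.8 157.7]
Bsm [ 541.7 -146.8  179. ]
hole [ 666.1 -123.3  122.6]
drop [553.8 -38.2 119.6]
tareTop [ 605.9 -129.2  126.3]
yaw of x axis 13.878739354320427
[620.8 162.3  50. ]
[450.4 117.6  50. ]
[ 704.2 -184.8   50. ]
[ 536.4 -224.4   50. ]
```

```bash
cat >> h.py <<'E'
def delta(target,yaw=None,base=None):
    s=r.sense(); p=np.array(s['eef_pos']) if base is None else np.array(base,float); M=R.from_euler('xyz',s['tcp_rot'])
    d=M.inv().apply(np.array(target,float)-p)/1000
    a=np.zeros(3) if yaw is None else (M.inv()*R.from_euler('xyz',[np.pi,0,yaw])).as_rotvec()
    print('shift',d.round(4),'turn',a.round(4)); return d
E
python3 -c "
from h import *
delta([555,69,270],.242)"
```

```text
shift [ 0.5336 -0.4571 -0.0198] turn [-1.200e-03  1.000e-04  1.858e-01]
```

```bash
python3 -m crank '[[0.036,-0.031,-0.02,0,0,0,0],[0.072,-0.062,-0.02,0,0,0,0],[0.108,-0.093,-0.02,0,0,0,0],[0.144,-0.124,-0.02,0,0,0,0],[0.18,-0.155,-0.02,0,0,0,0]]'; python3 -m crank '[[0.036,-0.031,0,0,0,0,0],[0.072,-0.062,0,0,0,0,0],[0.108,-0.093,0,0,0,0,0],[0.144,-0.124,0,0,0,0,0],[0.18,-0.155,0,0,0,0,0]]'; python3 -m crank '[[0.036,-0.031,0,0,0,0,0],[0.072,-0.062,0,0,0,0.05,0],[0.108,-0.093,0,0,0,0.09,0],[0.144,-0.124,0,0,0,0.14,0],[0.1736,-0.147,0,0,0,0.186,0]]'; python3 -m crank '[[0,0,0,0,0,0,0],[0,0,0,0,0,0,0],[0,0,0,0,0,0,0]]'
python3 - <<'E'
from h import *
d=snap('wrist','w1.png'); print(d['position'],d['orientation'],r.sense()['eef_pos'],r.sense()['tcp_rot'])
cv2.imwrite('pics/w1b.png',cv2.resize(cv2.imread('pics/w1.png'),(800,600),interpolation=cv2.INTER_CUBIC))
delta([555,69,270],.242)
E
```

```text
clock: 0.6
eef_pos: [359.0, -351.1, 270.1]
tcp_rot: [-3.141, -0.0, 0.427]
contact_force: [0.4, -0.1, -0.4]
opening: 0.998
grasp_force: 0.0
clock: 1.1
eef_pos: [458.5, -135.4, 270.2]
tcp_rot: [3.142, 0.0, 0.428]
contact_force: [1.3, -0.7, 0.7]
opening: 1.0
grasp_force: 0.0
clock: 1.6
eef_pos: [555.6, 71.1, 270.0]
tcp_rot: [-3.141, 0.0, 0.241]
contact_force: [0.2, -1.0, 1.1]
opening: 1.003
grasp_force: 0.0
clock: 1.9
eef_pos: [554.5, 67.7, 269.9]
tcp_rot: [3.141, 0.001, 0.242]
contact_force: [0.2, -0.4, -0.0]
opening: 1.0
grasp_force: 0.0
[632.32836375  88.25284781 392.81049732] [ 2.82542826e+00 -1.18789606e-03 -1.32862864e+00] [554.61823454  67.48795    270.10947389] [3.14141895e+00 7.29834187e-04 2.41178656e-01]
shift [ 0.0007 -0.0014  0.0001] turn [ 0.0002  0.0007 -0.0008]
```

View pics/w1b.png

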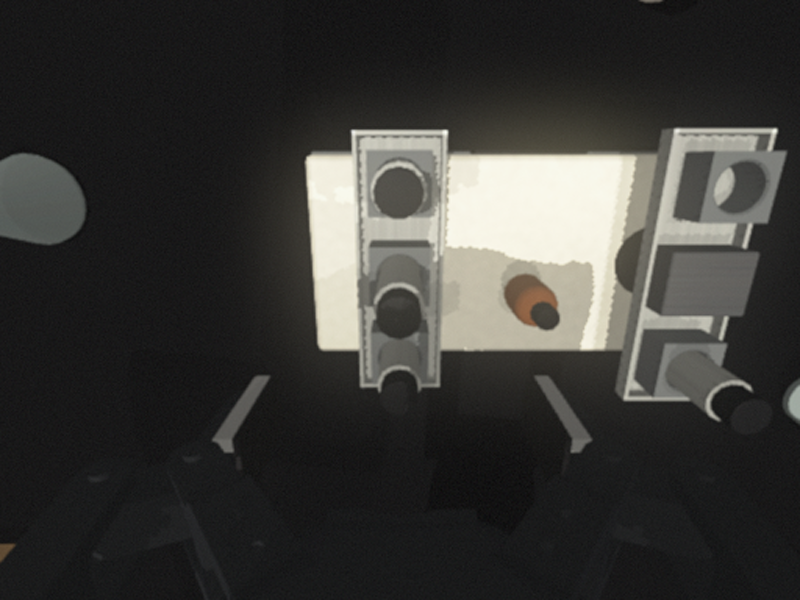

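The wrist view is square to the trays. The middle tall cap is at (400,314), the end cap at (400,192) and the empty mouth at (740,186).

Run:
```python
from h import *
S=load('scene0.png');T=load('top0.png');W=load('w1.png')
sp=lambda u,v:(S,195+u/5-.4,145+v/5-.4); tp=lambda u,v:(T,195+u/6-.4,140+v/6-.4); wp=lambda u,v:(W,u*.64,v*.64)
pts={'Amid':((378,42),(208,318),(400,314)),'Aend':((476,68),(178,195),(400,192)),'hole':((331,362),(571,128),(740,186)),'tare':((246,316),(592,240),(708,280))}
for k,(a,b,c) in pts.items():
    print(k,tri(sp(*a),tp(*b),wp(*c)).round(1),tri(tp(*b),wp(*c)).round(1),atz(*wp(*c),{'A':184,'h':122,'t':122}[k[0]]).round(1))
x1=atz(*wp(353,131),76);x2=atz(*wp(361,386),76);print(x1,x2)
```

```text
Amid [555.1  69.4 179.8] [555.3  69.5 180.4] [556.6  70.1 184. ]
Aend [618.3  84.4 179.3] [618.   84.4 183.3] [617.8  85.1 184. ]
hole [ 666.8 -122.9  121.9] [ 667.9 -123.4  119.7] [ 668.2 -121.8  122. ]
tare [ 606.4 -128.8  125.3] [ 606.3 -132.5  119. ] [ 607.3 -130.6  122. ]
[642.98672934 125.64979408  76.        ] [445.58427514  77.36552524  76.        ]
```

```bash
python3 -m crank '[[0.0017,-0.0017,0.03,0,0,0,0],[0.0017,-0.0017,0.06,0,0,0,0],[0.0017,-0.0017,0.09,0,0,0,0],[0.0017,-0.0017,0.115,0,0,0,0],[0.0017,-0.0017,0.122,0,0,0,0]]'; python3 -m crank '[[0,0,0,0,0,0,0.4],[0,0,0,0,0,0,0.5],[0,0,0,0,0,0,0.6],[0,0,0,0,0,0,0.65],[0,0,0,0,0,0,0.7]]' 20; python3 -m crank '[[0,0,0,0,0,0,1],[0,0,0,0,0,0,1],[0,0,0,0,0,0,1]]' 20
python3 -c "
from h import *
s=r.sense();print(s['contact_force'],s['wrist_torque'],s['eef_pos'],s['tcp_rot'])"
```

```text
clock: 2.45
eef_pos: [554.5, 69.2, 146.0]
tcp_rot: [-3.141, 0.004, 0.24]
contact_force: [0.5, -0.2, 0.0]
opening: 1.002
grasp_force: 0.0
clock: 2.95
eef_pos: [557.3, 70.5, 149.5]
tcp_rot: [3.141, -0.002, 0.242]
contact_force: [-0.6, -1.1, 7.1]
opening: 0.342
grasp_force: 21.1
clock: 3.25
eef_pos: [557.3, 70.5, 149.5]
tcp_rot: [3.141, -0.002, 0.242]
contact_force: [-0.2, -1.9, 6.5]
opening: 0.345
grasp_force: 21.1
[-0.19670579 -1.94044318  6.46049628] [-0.27071374  0.14925153 -0.00054167] [557.26990409  70.5266029  149.51269707] [ 3.14101582e+00 -1.96981029e-03  2.42050289e-01]
```

```bash
python3 -m crank '[[0,0,0,0,0,0,1],[0,0,-0.005,0,0,0,1],[0,0,-0.015,0,0,0,1],[0,0,-0.03,0,0,0,1],[0,0,-0.05,0,0,0,1]]' 40; python3 -m crank '[[0,0,-0.02,0,0,0,1],[0,0,-0.04,0,0,0,1],[0,0,-0.045,0,0,0,1],[0,0,-0.045,0,0,0,1],[0,0,-0.045,0,0,0,1]]'
python3 - <<'E'
from h import *
d=snap('wrist','w2.png'); snap('scene','s2.png'); s=r.sense()
print(s['contact_force'],s['eef_pos'],s['tcp_rot'],s['opening'])
a=cv2.resize(cv2.imread('pics/w2.png'),(800,600),interpolation=cv2.INTER_CUBIC)
cv2.imwrite('pics/w2b.png',a)
E
```

```text
clock: 3.75
eef_pos: [555.7, 70.6, 198.6]
tcp_rot: [-3.141, 0.002, 0.242]
contact_force: [1.4, -0.4, -2.8]
opening: 0.338
grasp_force: 39.9
clock: 4.25
eef_pos: [555.9, 70.5, 242.5]
tcp_rot: [-3.141, 0.001, 0.242]
contact_force: [-0.3, 0.3, -3.7]
opening: 0.336
grasp_force: 39.9
[ 0.44022351 -0.32585499 -2.93720069] [555.75274264  70.50596415 242.12458288] [-3.14132353e+00  1.99849190e-03  2.41813094e-01] 0.34069543588638673
```

View pics/w2b.png

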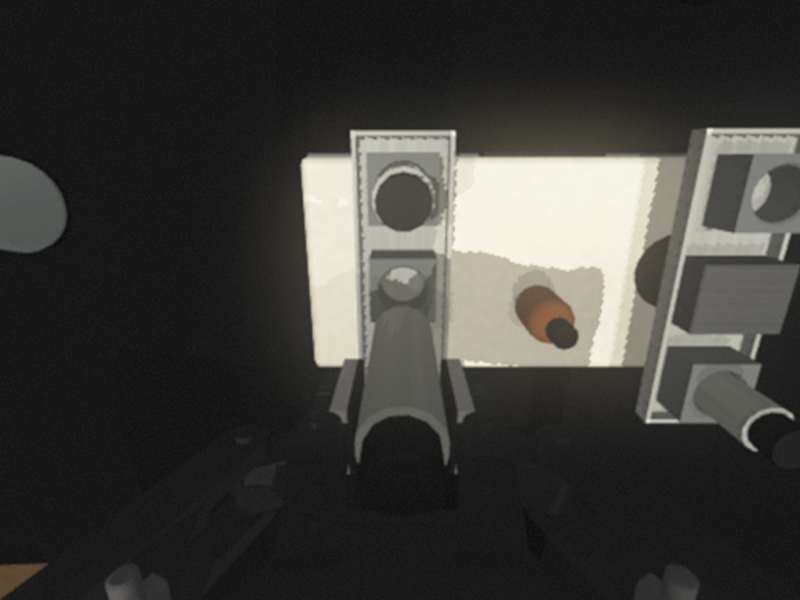

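```bash
python3 -c "
from h import *
delta([667.8,-122.3,242],.239)"
```

```text
shift [ 6.26e-02  2.14e-01 -1.00e-04] turn [-0.0003  0.002   0.0028]
```

```bash
python3 -m crank '[[0.008,0.027,0,0,0,0,1],[0.018,0.062,0,0,0,0,1],[0.03,0.103,0,0,0,0,1],[0.042,0.143,0,0,0,0,1],[0.053,0.18,0,0,0,0,1]]'; python3 -m crank '[[0.0066,0.024,0,0,0,0.002,1],[0.0096,0.034,0,0,0,0.003,1],[0.0096,0.034,0.015,0,0,0.003,1],[0.0096,0.034,0.022,0,0,0.003,1],[0.0096,0.034,0.022,0,0,0.003,1]]';python3 -m crank '[[0,0,0,0,0,0,1],[0,0,0,0,0,0,1],[0,0,0,0,0,0,1]]'
python3 - <<'E'
from h import *
d=snap('wrist','w3.png'); snap('scene','s3.png'); snap('top','t3.png');s=r.sense()
print(s['contact_force'],s['eef_pos'],s['tcp_rot'],s['opening'])
a=cv2.imread('pics/w3.png')[120:300,140:380]
b=cv2.imread('pics/s3.png')[150:240,210:330]
cv2.imwrite('pics/w3b.png',np.vstack([cv2.resize(a,(480,360),interpolation=cv2.INTER_CUBIC)]) if 0 else cv2.resize(a,(800,600),interpolation=cv2.INTER_CUBIC))
E
```

```text
clock: 4.85
eef_pos: [651.4, -93.1, 242.1]
tcp_rot: [-3.141, 0.001, 0.242]
contact_force: [0.5, -0.2, -4.0]
opening: 0.34
grasp_force: 40.1
clock: 5.35
eef_pos: [666.6, -120.7, 218.7]
tcp_rot: [-3.139, 0.004, 0.24]
contact_force: [-0.1, 0.0, -3.0]
opening: 0.337
grasp_force: 40.2
clock: 5.65
eef_pos: [668.7, -121.8, 221.9]
tcp_rot: [3.141, -0.001, 0.239]
contact_force: [-0.2, 0.0, -1.0]
opening: 0.337
grasp_force: 40.2
[ 0.07885216 -0.14748572 -2.11372218] [ 668.59719305 -122.09823057  221.69307678] [ 3.14134849e+00 -5.58463409e-04  2.38948905e-01] 0.34131300753051724
```

View pics/w3b.png

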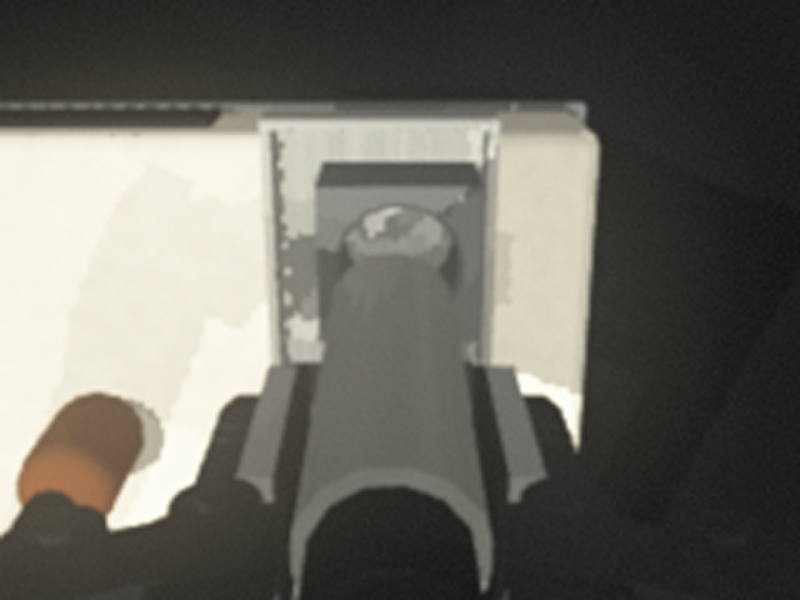

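The wrist crop shows the block's upper face with its +x edge at v=186 (u 317–484), hole mouth u 343–457 with top edge v=205, and the held vessel's foot with its front edge at about (400,256).

Run:
```python
from h import *
W=load('w3.png'); s=r.sense(); M=R.from_euler('z',s['tcp_rot'][2]).as_matrix(); p=np.array(s['eef_pos'])
wp=lambda u,v:(W,140+u*.3-.35,120+v*.3-.35)
st=lambda P:(M.T@(P-p)).round(1)   # stand-axis offset from TCP
for z in (119,122):
    e=[st(atz(*wp(*q),z)) for q in ((317,186),(484,186),(400,186),(400,205),(343,240),(457,240))]
    print(z,*e)
zf=p[2]-75.5
print('foot front',st(atz(*wp(400,256),zf)),st(atz(*wp(400,256),zf+2)),'sides',[st(atz(*wp(u,v),zf+10)) for u,v in((334,300),(470,300))])
t=np.linspace(0,2*np.pi,9)[:-1]
for z in(zf,): print([((proj(W,p+M@[13*np.cos(a),13*np.sin(a),z-p[2]])-[140,120]+.35)/.3).round(0) for a in t])
```

```text
119 [  20.2   20.6 -102.7] [  20.2  -23.1 -102.7] [  20.2   -1.1 -102.7] [  15.    -1.1 -102.7] [   5.3   14.  -102.7] [   5.3  -16.4 -102.7]
122 [ 21.   20.3 -99.7] [ 21.  -22.7 -99.7] [ 21.   -1.1 -99.7] [ 15.9  -1.1 -99.7] [  6.3  13.9 -99.7] [  6.3 -16.1 -99.7]
foot front [ 10.4  -0.9 -75.5] [ 11.1  -0.8 -73.5] sides [array([  3.3,  14.3, -65.5]), array([  3.3, -16.7, -65.5])]
[array([396., 246.]), array([357., 261.]), array([342., 297.]), array([358., 332.]), array([396., 346.]), array([434., 332.]), array([451., 297.]), array([435., 261.])]
```

```bash
python3 -m crank '[[0.001,0,0.008,0,0,0,1],[0.001,0,0.016,0,0,0,1],[0.001,0,0.02,0,0,0,1],[0.001,0,0.02,0,0,0,1],[0.001,0,0.02,0,0,0,1]]'; for i in 1 2; do python3 -m crank '[[0,0,0,0,0,0,1],[0,0,0,0,0,0,1]]'|grep force: ;done; python3 -m crank '[[0,0,0.002,0,0,0,1],[0,0,0.004,0,0,0,1],[0,0,0.005,0,0,0,1],[0,0,0.005,0,0,0,1],[0,0,0.005,0,0,0,1]]';  python3 -m crank '[[0,0,0.001,0,0,0,1],[0,0,0.002,0,0,0,1],[0,0,0.003,0,0,0,1],[0,0,0.003,0,0,0,1],[0,0,0.003,0,0,0,1]]'
python3 - <<'E'
from h import *
d=snap('wrist','w4.png'); snap('scene','s4.png'); s=r.sense()
print(s['contact_force'],s['eef_pos'],s['tcp_rot'],s['opening'])
a=cv2.imread('pics/w4.png')[120:270,160:360]
b=cv2.imread('pics/s4.png')[160:240,200:305]
cv2.imwrite('pics/m4.png',np.hstack([cv2.resize(a,(400,300),interpolation=cv2.INTER_CUBIC),cv2.resize(b,(394,300),interpolation=cv2.INTER_CUBIC)]))
E
```

```text
clock: 6.3
eef_pos: [669.4, -122.0, 201.0]
tcp_rot: [-3.141, 0.0, 0.239]
contact_force: [0.1, -0.8, -1.5]
opening: 0.337
grasp_force: 40.2
contact_force: [-0.3, -0.8, -2.2]
grasp_force: 40.2
contact_force: [-1.2, -0.1, -2.1]
grasp_force: 40.2
clock: 7.2
eef_pos: [669.5, -122.0, 196.3]
tcp_rot: [3.142, -0.0, 0.239]
contact_force: [1.0, -0.5, -2.5]
opening: 0.334
grasp_force: 40.3
clock: 7.7
eef_pos: [669.5, -122.0, 193.3]
tcp_rot: [3.141, -0.0, 0.239]
contact_force: [0.8, -0.4, -0.9]
opening: 0.341
grasp_force: 40.3
[ 0.17414501 -0.23796536 -1.05580161] [ 669.55948903 -122.03208582  193.38192103] [ 3.14145293e+00 -2.42290627e-04  2.38780157e-01] 0.3358097973091701
```

View pics/m4.png

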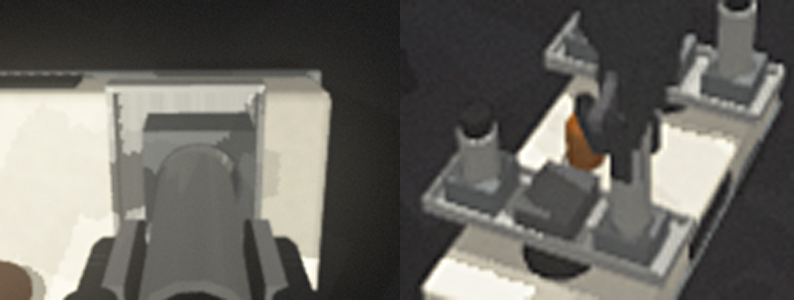

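Run:
```python
import cv2
a=cv2.imread('pics/w4.png')[160:240,205:305]
cv2.imwrite('pics/m4b.png',cv2.convertScaleAbs(cv2.resize(a,(750,600),interpolation=cv2.INTER_CUBIC),alpha=1.6))
```

```text
(no output)
```

View pics/m4b.png

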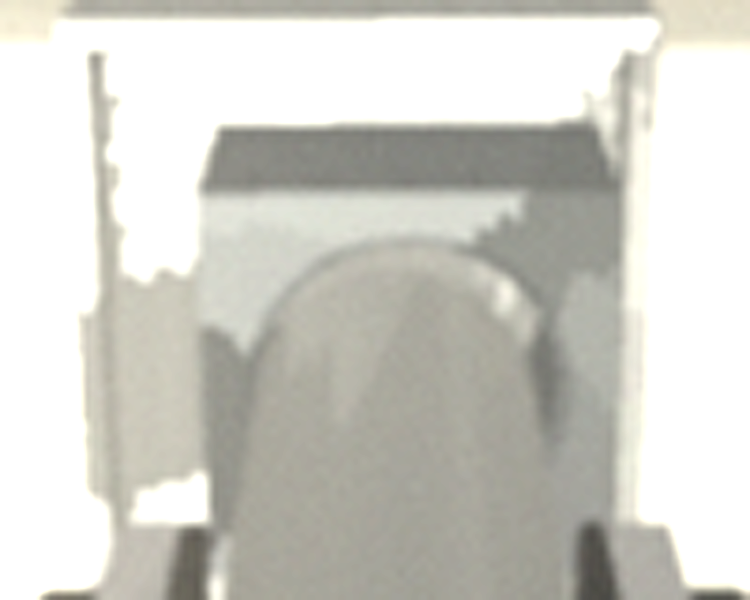

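The hole is centred at u≈405 and the vessel at u≈396, so the hole lies about 1 mm towards tool +y. I'll shift that way and continue gently.

```bash
python3 -m crank '[[0,0.0005,0,0,0,0,1],[0,0.0009,0,0,0,0,1],[0,0.0009,0,0,0,0,1],[0,0.0009,0,0,0,0,1]]'; for i in 1 2; do python3 -m crank '[[0,0,0.001,0,0,0,1],[0,0,0.002,0,0,0,1],[0,0,0.003,0,0,0,1],[0,0,0.003,0,0,0,1],[0,0,0.003,0,0,0,1]]'|egrep 'pos|contact';done
```

```text
clock: 8.2
eef_pos: [669.7, -122.9, 193.2]
tcp_rot: [3.142, -0.0, 0.239]
contact_force: [0.7, 0.1, -2.3]
opening: 0.337
grasp_force: 40.2
eef_pos: [669.7, -122.9, 190.2]
contact_force: [2.0, -0.4, -2.3]
eef_pos: [669.7, -122.9, 187.2]
contact_force: [2.0, -0.2, -1.9]
```

```bash
python3 -m crank '[[0.0005,0,0,0,0,0,1],[0.0008,0,0.001,0,0,0,1],[0.0008,0,0.003,0,0,0,1],[0.0008,0,0.003,0,0,0,1],[0.0008,0,0.003,0,0,0,1]]'|egrep 'pos|contact'; for i in 1 2 ; do python3 -m crank '[[0,0,0.001,0,0,0,1],[0,0,0.002,0,0,0,1],[0,0,0.003,0,0,0,1],[0,0,0.003,0,0,0,1],[0,0,0.003,0,0,0,1]]'|egrep 'pos|contact';done
```

```text
eef_pos: [670.2, -122.6, 184.1]
contact_force: [0.6, -0.8, -2.1]
eef_pos: [670.4, -122.6, 181.2]
contact_force: [0.6, -0.4, -2.6]
eef_pos: [670.4, -122.7, 178.3]
contact_force: [-0.5, 0.5, -2.7]
```

```bash
for i in 1 2 3 4; do python3 -m crank '[[0,0,0.001,0,0,0,1],[0,0,0.002,0,0,0,1],[0,0,0.003,0,0,0,1],[0,0,0.003,0,0,0,1],[0,0,0.003,0,0,0,1]]'|egrep 'pos|contact';done
```

```text
eef_pos: [670.4, -122.7, 175.3]
contact_force: [0.3, -0.2, -2.2]
eef_pos: [670.4, -122.7, 172.2]
contact_force: [-0.7, -0.1, -2.6]
eef_pos: [670.4, -122.7, 169.3]
contact_force: [-0.5, -0.1, -1.7]
eef_pos: [670.5, -122.7, 166.3]
contact_force: [-0.5, -0.4, -2.0]
```

```bash
for i in 1 2; do python3 -m crank '[[0,0,0.001,0,0,0,1],[0,0,0.002,0,0,0,1],[0,0,0.003,0,0,0,1],[0,0,0.003,0,0,0,1],[0,0,0.003,0,0,0,1]]'|egrep 'pos|contact';done
python3 - <<'E'
from h import *
print(np.mean([r.sense()['contact_force'] for _ in range(3)],0)); snap('scene','s5.png'); snap('wrist','w5.png')
b=cv2.imread('pics/s5.png')[150:250,200:305];a=cv2.imread('pics/w5.png')[130:250,180:330]
cv2.imwrite('pics/m5.png',np.hstack([cv2.resize(a,(400,320),interpolation=cv2.INTER_CUBIC),cv2.resize(b,(400,320),interpolation=cv2.INTER_CUBIC)]))
E
```

```text
eef_pos: [670.5, -122.7, 163.3]
contact_force: [-0.1, -1.3, 0.4]
eef_pos: [670.5, -122.7, 160.3]
contact_force: [-1.1, -0.0, 0.1]
[-1.0562189  -0.00366028  0.10725791]
```

View pics/m5.png

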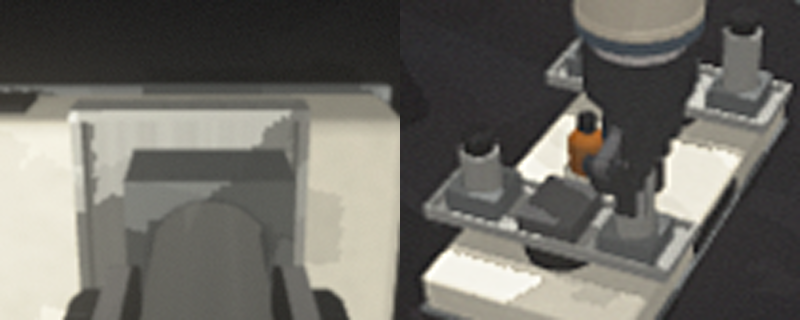

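```bash
python3 -m crank '[[0,0,0,0,0,0,1],[0,0,0,0,0,0,1],[0,0,0,0,0,0,0.6],[0,0,0,0,0,0,0.5],[0,0,0,0,0,0,0.4]]' 20; python3 -m crank '[[0,0,0,0,0,0,0.3],[0,0,0,0,0,0,0.2],[0,0,0,0,0,0,0.2],[0,0,-0.005,0,0,0,0.2],[0,0,-0.02,0,0,0,0.2]]'; python3 -m crank '[[0,0,-0.03,0,0,0,0.2],[0,0,-0.06,0,0,0,0.2],[0,0,-0.1,0,0,0,0.2],[0,0,-0.14,0,0,0,0.2],[0,0,-0.14,0,0,0,0.2]]'; python3 -m crank '[[-0.05,0,0,0,0,0,0.2],[-0.1,0,0,0,0,0,0.2],[-0.15,0,0,0,0,0,0.2],[-0.2,0,0,0,0,0,0.2],[-0.22,0,0,0,0,0,0.2]]'|egrep 'pos|contact'; for i in 1 2; do python3 -m crank '[[0,0,0,0,0,0,0.2],[0,0,0,0,0,0,0.2],[0,0,0,0,0,0,0.2],[0,0,0,0,0,0,0.2],[0,0,0,0,0,0,0.2]]'|egrep 'pos|contact';done
python3 - <<'E'
from h import *
snap('scene','s6.png'); snap('top','t6.png')
b=cv2.imread('pics/s6.png')[150:250,200:305];a=cv2.imread('pics/t6.png')[140:240,195:325]
cv2.imwrite('pics/m6.png',np.hstack([cv2.resize(a,(400,308),interpolation=cv2.INTER_CUBIC),cv2.resize(b,(400,308),interpolation=cv2.INTER_CUBIC)]))
E
```

```text
clock: 14.3
eef_pos: [670.5, -122.6, 160.3]
tcp_rot: [-3.142, -0.0, 0.239]
contact_force: [-0.0, -0.4, 0.0]
opening: 0.6
grasp_force: 0.0
clock: 14.8
eef_pos: [669.5, -122.5, 179.6]
tcp_rot: [-3.14, 0.002, 0.239]
contact_force: [0.2, 0.2, 0.1]
opening: 0.804
grasp_force: 0.0
clock: 15.3
eef_pos: [673.1, -123.2, 328.8]
tcp_rot: [3.137, -0.01, 0.239]
contact_force: [-0.1, -0.5, 0.2]
opening: 0.802
grasp_force: 0.0
eef_pos: [452.8, -174.9, 320.8]
contact_force: [0.2, -0.0, -0.6]
eef_pos: [457.4, -174.4, 320.0]
contact_force: [0.7, -0.3, -0.3]
eef_pos: [456.7, -174.7, 320.3]
contact_force: [0.8, -0.0, -0.4]
```

View pics/m6.png

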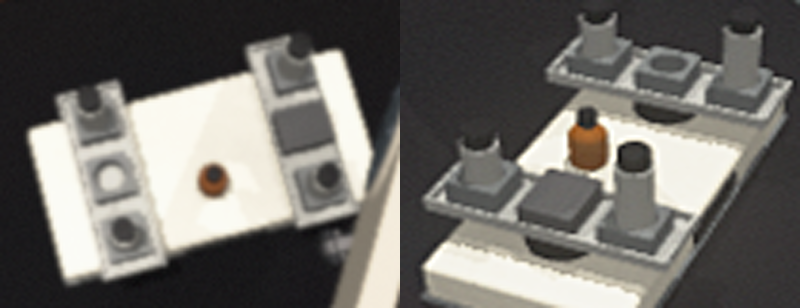

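Run:
```python
from h import *
S=load('s6.png');T=load('t6.png')
g=lambda u,v,a,b:tri((S,200+(u-400)/3.81-.4,150+v/3.08-.4),(T,195+a/3.077-.4,140+b/3.08-.4)).round(1)
print('Bend',g(633,148,299,46),'Aend',g(743,18,89,95),'Bsm',g(480,135,325,175),'Asm',g(598,16,124,233))
```

```text
Bend [ 665.8 -122.   194.6] Aend [619.7  83.9 190.9] Bsm [ 542.5 -146.9  160. ] Asm [490.7  54.7 153. ]
```

Run:
```python
from h import *
S=load('scene0.png');a=cv2.imread('pics/scene0.png');b=cv2.imread('pics/s6.png')
def dv(c,P):
    u,v=c; t=cv2.resize(a[v-9:v+10,u-9:u+10],None,fx=8,fy=8,interpolation=3); w=cv2.resize(b[v-16:v+17,u-14:u+15],None,fx=8,fy=8,interpolation=3)
    m=cv2.matchTemplate(w,t,5);_,s,_,l=cv2.minMaxLoc(m); k=proj(S,P)-proj(S,np.add(P,[0,0,1])); print(((l[0]/8-5),(l[1]/8-7)),'mm up',-(l[1]/8-7)/k[1],s)
dv((290,160),[618,84,184]); dv((252,154),[493,53,160]); dv((220,193),[541,-147,179]); dv((242,212),[606,-130,122])
```

```text
(0.0, -2.0) mm up 7.540917374345398 0.965991199016571
(0.0, -2.0) mm up 7.867375618694256 0.9324756264686584
(0.0, 3.0) mm up -11.134523976384312 0.9389952421188354
(0.0, 2.0) mm up -7.958024930559769 0.7540755271911621
```

```bash
python3 -c "
from rig import sign_off; print(sign_off())"
```

```text
the job is handed in; nothing more can be done
None
```

I moved the middle tall vessel from the sunken pan into the loose socket of the other pan and let go. By camera it stands home and both pans rest level to within a few millimetres, contact forces stayed at a few newtons, and the job was handed in at about 17 s of robot time.

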